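Snap a drone's cover shut along its seam

TASK

The folded grey drone on the mat has one row of four snap clips still standing up along the left edge of its cover. With the fingertips, trace along that edge in one pass from the camera nose to the tail, lightly pressing each clip down home as you come to it and staying close over the row until the last one is in. Do not pick up the drone or shove it out of place, do not lean on it hard, and leave the other things on the bench alone.

Things in the scene. Friction and masses are not known exactly. Their poses are not given: they have to be found in the camera images.
- drone: Loose grey camera drone, arms folded, 0.6-0.9 kg, 220 x 160 mm, on rubber feet on the teal mat (mat top z = 0.003), facing any way. Origin: centre of its underside at mat level; x to the nose (black camera ball), y to its left, z up. Shell top flat, 70 mm up. Not to be lifted, tipped or moved over 25 mm; it slides if pushed sideways with about 5 N. Over 30 N on it counts as leaning hard.
- row_mid (a point): Middle of the raised row on the left (+y) edge, at (0, 36, 70) mm in the drone's frame, on the shell top. The row is y = 36 - 0.0025 x^2 (mm), clips 46 mm apart in x, 1 at the nose, 4 at the tail. From clip 1 home until clip 4 home keep the fingertips within 50 mm above the shell and 40 mm sideways of the row. The like row on the right edge is already home, only scenery.
- clip1 (a joint): How far snap clip 1 (nearest the nose) is pushed down, m: 0 = raised (6.5 mm proud of the shell), 0.005 = home (1.5 mm proud). Starts at 0 to 0.0012. Pushing it straight down takes about 2.5 N of friction all the way to a firm stop; it stays where it is left (no spring). Home means 0.004 or more.
- clip2 (a joint): How far snap clip 2 (second from the nose) is pushed down, m: 0 = raised (6.5 mm proud of the shell), 0.005 = home (1.5 mm proud). Starts at 0 to 0.0012. Pushing it straight down takes about 2.5 N of friction all the way to a firm stop; it stays where it is left (no spring). Home means 0.004 or more.
- clip3 (a joint): How far snap clip 3 (third from the nose) is pushed down, m: 0 = raised (6.5 mm proud of the shell), 0.005 = home (1.5 mm proud). Starts at 0 to 0.0012. Pushing it straight down takes about 2.5 N of friction all the way to a firm stop; it stays where it is left (no spring). Home means 0.004 or more.
- clip4 (a joint): How far snap clip 4 (nearest the tail) is pushed down, m: 0 = raised (6.5 mm proud of the shell), 0.005 = home (1.5 mm proud). Starts at 0 to 0.0012. Pushing it straight down takes about 2.5 N of friction all the way to a firm stop; it stays where it is left (no spring). Home means 0.004 or more.
- clip1_top (a point): Centre of the top of snap clip 1: a dark grey bar, 13 mm long on top with 10 mm sloped ends along the row, 10 mm wide. It moves down with the clip. Raised, it lies at (69, 24.1, 76.5) mm in the drone's frame, its length turned -0.345 rad about z from the drone's x.
- clip2_top (a point): Centre of the top of snap clip 2: a dark grey bar, 13 mm long on top with 10 mm sloped ends along the row, 10 mm wide. It moves down with the clip. Raised, it lies at (23, 34.7, 76.5) mm in the drone's frame, its length turned -0.115 rad about z from the drone's x.
- clip3_top (a point): Centre of the top of snap clip 3: a dark grey bar, 13 mm long on top with 10 mm sloped ends along the row, 10 mm wide. It moves down with the clip. Raised, it lies at (-23, 34.7, 76.5) mm in the drone's frame, its length turned 0.115 rad about z from the drone's x.
- clip4_top (a point): Centre of the top of snap clip 4: a dark grey bar, 13 mm long on top with 10 mm sloped ends along the row, 10 mm wide. It moves down with the clip. Raised, it lies at (-69, 24.1, 76.5) mm in the drone's frame, its length turned 0.345 rad about z from the drone's x.
- screwdriver: Loose small screwdriver lying on the mat off the drone's left side, 160 mm long, black handle with an orange band, 20 mm high. Origin under the middle of it. Leave alone.
- battery: Loose dark grey battery pack 90 x 42 x 36 mm on the mat off the drone's right side. Origin: centre of its underside. Leave alone.
- pot: Loose small open steel screw pot, 48 mm wide, 26 mm high, on the mat ahead of the nose. Origin: centre of its underside. Leave alone.
- motor: Loose spare motor, 31 mm wide, 34 mm high, upright on the mat behind the tail. Origin: centre of its underside. Leave alone.
- cleaner: Loose small white bottle with a black cap, 34 mm wide, 85 mm high, upright on the mat to the left of the nose. Origin: centre of its underside. Leave alone.
- remote: Loose grey remote control with two thumb sticks, 95 x 150 mm, 52 mm high, on the bench to one side of the mat. Origin: centre of its underside. Leave alone.
- pliers: Loose red-handled pliers, 155 mm long, 15 mm high, on the bench to one side of the mat. Origin: under the pivot. Leave alone.

How it is judged:
By the outcome, as a careful person would: the job done as asked, in the order asked, and still so for the second after the job is handed in, with the robot touching nothing.
It also fails if it takes over 45 s, if anything falls off the work surface, if the arm or the gripper's body presses on something with over 40 N, if the wrist force passes 120 N, or if a joint passes its speed limit or range.

ROBOT

A 6-joint arm with a two-finger parallel gripper is mounted at the origin on the work surface. World frame = base frame: x ahead of the robot, y to its left, z up, the work surface at z = 0. Lengths are in m, angles in degrees, forces in N, time in s.
With the tool pointing down it reaches from about 0.275 to 0.75 m from the base axis. Payload 10.2 kg.
Tool frame: the origin (TCP) lies between the finger pads, 19 mm behind the fingertips; this is the grasp point; z points along the fingers, y is the line along which they close (so a half turn about z gives the same grasp; the last joint's range is limited). The gripper opens to 88 mm and grips with 3 to 60 N. Pads are 18 mm wide; open, the fingers measure 123 mm over their backs; the gripper's body (75 mm by 187 mm) begins 45 mm behind the grasp point.
Start: joints at [54.179, 17.928, 85.812, -0, 76.261, -12.8], TCP at [0.205, 0.483, 0.257] pointing down, gripper open.
Joint ranges: [-168.41, 168.41], [-55.51, 124.54], [10.69, 146.95], [-70.63, 250.63], [1, 178], [-165.06, 165.06]. Speed limits (degrees/s): [136.94, 136.94, 172.46, 180, 180, 180].

INTERFACE

Orientations are given as a 3x3 rotation matrix whose columns are the frame's x, y, z axes.
In Python, from plant import * gives the robot as it stands.
- The arm moves only by the tool drive_tool, never from a script. Its argument "moves" is a list of rows, each a list of 7 numbers: the turn, a rotation vector about the world's x, y, z in degrees, then the shift along the world's x, y, z in mm, then the finger opening in mm, from 0 to 88.1. In form: [[rx, ry, rz, x, y, z, fingers], ...]. A call has 1 to 10 rows; each row shifts and turns the commanded pose from where the row before left it; what a row does not reach is not made up. A row lasts 1/12 s, in which the tool goes at most 41.7 mm and 7.16 degrees, less where a joint would pass 70% of its speed; a pose out of reach is approached as far as the arm can. A call is refused whole if a number of a shift passes 41.7 or a number of a turn 7.16, either way. A call with a gripper value outside its range is refused whole. The fingers move at their own pace and stop on an object; "newtons" is the grip in N (left out, the last holds). Time passes only in rows, so rows that do not move let the fingers close. It gives the time, the measured TCP pose, the force, the opening and the grip force at its end, in the units of the state.
- sense(): the state, without advancing time (a new reading comes with each control period).
- grab_frame(name): name is "scene" or "top" or "wrist"; returns (picture, depth): 420x560x3 uint8, blue, green, red; 420x560 float32, m along the optical axis (not along the pixel's ray), 0 where there is no reading.
- camera_model(name): a dict with "mtx" (3x3 intrinsics, pixels), "xyz" and "attitude" of the camera in the world. Camera axes: x right, y up, looking along -z (the intrinsics and any distortion apply to the point x, -y, -z); pixel columns grow to the right and rows downward; lengths in m; the calibration is good to about 2 mm. The wrist camera is an equidistant fisheye: a pixel r from the principal point sees the ray r / f radians off the axis. A picture is of the moment at which its call begins: read the wrist's pose just before it. camera_model takes no time and is no camera call; for the wrist camera it gives the pose at the moment of the call.
- job_done(): hands the job in; it is judged then, once.
The state is a dict: "time": time; "q": joint angles; "dq": joint speeds; "effort": joint torques, N m; "tcp_pos": TCP position; "eef_rot": TCP orientation; "ft_force": force on the tool from outside, world axes, zero at the start; "torque": the same for the moment, N m; "width": opening from 0.0 (shut) to 1.0 (fully open); "grip_force": force on a finger pad.
Only numpy, scipy, OpenCV 4.12 (cv2) and the standard library are available. Lean on these libraries where they do the work, as an engineer would, in place of code of your own. Each camera call takes 0.05 s, during which the arm holds its last target. There are 200 camera calls.

## Working session

There is one attempt and no reset: what is moved stays moved. The work goes in short steps, Python scripts to look and compute and a tool call to move; the robot and the scene stay as the last step left them, time stands still between calls to the robot, and variables do not carry over. Pictures are saved under pics/ and viewed, at most 10 in all, crops included, and the job is handed in when it is done.

Besides the shell and the picture viewer there is one more tool, called after "Emit:" as name(argument=value, ...), one argument or row to a line, values as JSON. drive_tool: Moves the arm, as the interface text tells. Its arguments: {"type":"object","properties":{"moves":{"type":"array"},"newtons":{"type":"number"}},"required":["moves"]}

```bash
mkdir -p pics
python3 - <<'E'
from plant import *
import cv2,numpy as np
for n in ("top","scene"):
    p,d=grab_frame(n); cv2.imwrite(f"pics/{n}0.png",p); np.save(f"pics/{n}0.npy",d)
    c=camera_model(n); print(n,c)
s=sense(); print(s["time"],s["tcp_pos"],s["eef_rot"],s["ft_force"])
E
```

```text
top {'mtx': array([[417.58836475,   0.        , 276.82430598],
       [  0.        , 417.58836475, 209.65617044],
       [  0.        ,   0.        ,   1.        ]]), 'xyz': array([ 0.51271522, -0.01508577,  1.21679867]), 'attitude': array([[-0.01366938,  0.99890298, -0.04478815],
       [-0.99974126, -0.01446786, -0.01755257],
       [-0.0181813 ,  0.04453663,  0.99884229]])}
scene {'mtx': array([[460.17228874,   0.        , 270.128824  ],
       [  0.        , 460.17228874, 209.38790676],
       [  0.        ,   0.        ,   1.        ]]), 'xyz': array([1.19549107, 0.22527445, 0.98964058]), 'attitude': array([[-0.31649635, -0.7765111 ,  0.54484912],
       [ 0.94857869, -0.25584348,  0.1863936 ],
       [-0.0053406 ,  0.57582516,  0.81755542]])}
0.1 [0.20521935 0.48303018 0.25693397] [[-9.20355970e-01  3.91081171e-01 -6.37318626e-04]
 [ 3.91081624e-01  9.20355543e-01 -9.15079085e-04]
 [ 2.28689530e-04 -1.09144210e-03 -9.99999378e-01]] [ 0.2715215  -0.05862935 -0.17440802]
```

View pics/top0.png

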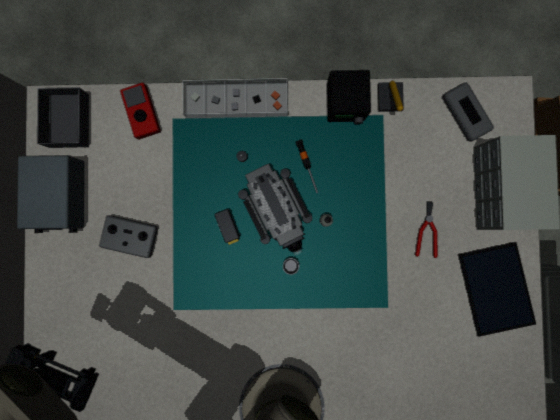

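View pics/scene0.png

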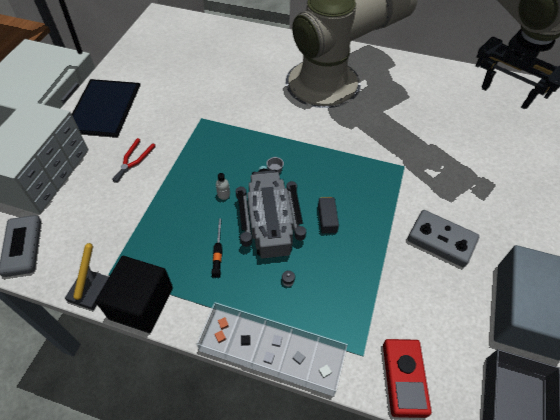

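The top view shows the drone at about (275,207) with its nose ball at (295,243), pointing toward the robot. The cleaner is at (326,219), the screwdriver at (307,165) and the pot at (291,265). The scene view agrees. Next I'll enlarge both views.

```bash
cat > h.py <<'E'
from plant import *
import cv2,numpy as np
def ray(c,uv):
    uv=np.atleast_2d(np.asarray(uv,float)); K=c["mtx"]
    d=np.c_[(uv[:,0]-K[0,2])/K[0,0],-(uv[:,1]-K[1,2])/K[1,1],-np.ones(len(uv))]
    return d@np.array(c["attitude"]).T
def fray(c,uv):
    uv=np.atleast_2d(np.asarray(uv,float)); K=c["mtx"]
    m=(uv-K[:2,2])/[K[0,0],K[1,1]]; t=np.linalg.norm(m,axis=1)+1e-9
    s=np.sin(t)/t
    return np.c_[m[:,0]*s,-m[:,1]*s,-np.cos(t)]@np.array(c["attitude"]).T
def onplane(c,d,z):
    o=np.array(c["xyz"]); return o+d*((z-o[2])/d[:,2])[:,None]
E
python3 - <<'E'
from h import *
p=cv2.imread("pics/top0.png"); d=np.load("pics/top0.npy"); c=camera_model("top")
a=cv2.resize(p[140:270,215:345],(560,560),interpolation=cv2.INTER_CUBIC)
q=cv2.imread("pics/scene0.png"); b=q[155:275,200:320]; b=cv2.resize(b,None,fx=2,fy=2)
cv2.imwrite("pics/crop1.png",cv2.convertScaleAbs(a,alpha=1.7))
v,u=np.mgrid[140:270,215:345]; uv=np.c_[u.ravel(),v.ravel()]
P=c["xyz"]+ray(c,uv)*d[140:270,215:345].ravel()[:,None]
m=(P[:,2]>.06)&(P[:,2]<.085)
M=m.reshape(130,130).astype(np.uint8); n,l,st,ce=cv2.connectedComponentsWithStats(M)
k=1+np.argmax(st[1:,4]); Q=P[(l==k).ravel()]
print(len(Q),np.median(Q[:,2]),cv2.minAreaRect((Q[:,:2]*1000).astype(np.float32)))
for uv in ([295,243],[257,172],[326,219],[291,265],[300,150],[316,190]): print(uv,onplane(c,ray(c,uv),.07).round(3))
print(np.median(P[:,2]))
E
```

```text
2751 0.07270907696940143 ((571.6973876953125, 10.140274047851562), (239.10296630859375, 101.42639923095703), 25.72984504699707)
[295, 243] [[ 0.472 -0.043  0.07 ]]
[257, 172] [[0.669 0.058 0.07 ]]
[326, 219] [[ 0.537 -0.129  0.07 ]]
[291, 265] [[ 0.412 -0.032  0.07 ]]
[300, 150] [[ 0.728 -0.061  0.07 ]]
[316, 190] [[ 0.617 -0.103  0.07 ]]
0.003613224317522201
```

View pics/crop1.png

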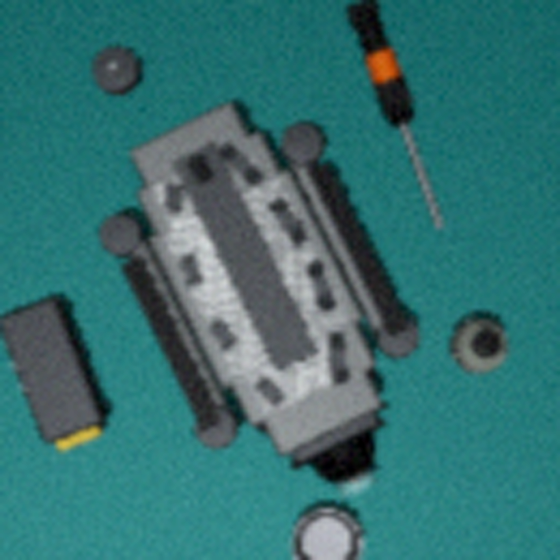

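The crop shows the left row of clips at about (337,357), (320,286), (287,222) and (242,163), running nose to tail. I'll move over the drone with the fingers shut and look with the wrist camera.

Emit:
drive_tool(
  moves=[
    [0,0,-2,17,-26,4,0],
    [0,0,-2,17,-26,4,0],
    [0,0,-2,17,-26,4,0],
    [0,0,-2,17,-26,4,0],
    [0,0,-2,17,-26,4,0],
    [0,0,-2,17,-26,4,0],
    [0,0,-2,17,-26,4,0],
    [0,0,-2,17,-26,4,0],
    [0,0,-2,17,-26,4,0],
    [0,0,-2,17,-26,4,0],
  ],
  newtons=10,
)

```text
time: 0.93
tcp_pos: [0.3758, 0.2218, 0.2975]
eef_rot: [[-0.73, 0.684, -0.0], [0.684, 0.73, -0.0], [0.0, -0.0, -1.0]]
ft_force: [0.2, 0.2, -0.4]
width: 0.27
grip_force: 0.0
```

Emit:
drive_tool(
  moves=[
    [0,0,-2,17,-26,4,0],
    [0,0,-2,17,-26,4,0],
    [0,0,-2,17,-26,4,0],
    [0,0,-2,17,-26,4,0],
    [0,0,-2,17,-26,4,0],
    [0,0,-2,17,-26,4,0],
    [0,0,-2,17,-26,4,0],
    [0,0,-2,17,-26,4,0],
    [0,0,-2,10,-26,4,0],
    [0,0,0,0,0,0,0],
  ],
)

```text
time: 1.77
tcp_pos: [0.5226, -0.0146, 0.333]
eef_rot: [[-0.48, 0.877, -0.0], [0.877, 0.48, -0.001], [-0.001, -0.001, -1.0]]
ft_force: [-0.1, 0.3, -0.6]
width: 0.007
grip_force: 0.0
```

Run:
```python
from h import *
s=sense();c=camera_model("wrist");p,d=grab_frame("wrist")
cv2.imwrite("pics/w1.png",cv2.convertScaleAbs(p,alpha=1.5));np.save("pics/w1.npy",d)
import pickle;pickle.dump(c,open("pics/w1.pkl","wb"))
print(s["time"],s["tcp_pos"],s["eef_rot"],s["q"],s["ft_force"],s["width"],c["xyz"])
```

```text
1.7667 [ 0.52263835 -0.01455566  0.33297808] [[-4.79676142e-01  8.77445506e-01 -4.26921556e-04]
 [ 8.77445444e-01  4.79675695e-01 -8.48496805e-04]
 [-5.39725815e-04 -7.81604049e-04 -9.99999549e-01]] [-1.44236907e+01  1.52394959e+01  7.81762915e+01 -5.32698983e-02
  8.65957943e+01 -4.30847672e+01] [-0.05761209  0.27647124 -0.57251559] 0.007273098817227803 [0.48928975 0.04751165 0.46023793]
```

View pics/w1.png

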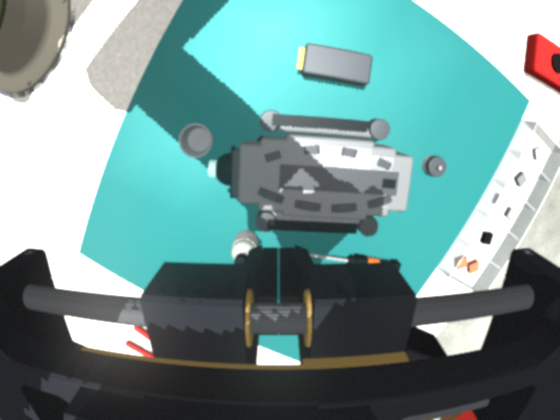

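The wrist view shows the drone with its nose at (225,168) and the left row at about (271,195), (313,208), (345,208) and (385,194). I'll refine the centres in both views, triangulate them and fit the drone's pose.

```bash
cat > fit.py <<'E'
from h import *
import pickle
from scipy.optimize import least_squares
s=560/130
topL=np.array([(337,357),(320,286),(287,222),(242,163)])/s+[215,140]
topR=np.array([(270,390),(222,334),(192,268),(175,197)])/s+[215,140]
wL=np.array([(271,195),(313,208),(345,208),(385,194)],float)
wR=np.array([(274,156),(311,149),(349,153),(383,163)],float)
def refine(g,uv,r,k=3):
    for _ in range(k):
        x,y=np.round(uv).astype(int); w=g[y-r:y+r+1,x-r:x+r+1]
        w=cv2.resize(w,None,fx=4,fy=4,interpolation=cv2.INTER_CUBIC)
        _,m=cv2.threshold(w,0,255,cv2.THRESH_BINARY_INV+cv2.THRESH_OTSU)
        n,l,st,ce=cv2.connectedComponentsWithStats(m)
        j=1+np.argmin(np.linalg.norm(ce[1:]-w.shape[0]/2,axis=1)-st[1:,4]*.01)
        uv=np.array([x-r,y-r])+(ce[j]+.5)/4-.5
    return uv,st[j,4]/16
gt=cv2.cvtColor(cv2.imread("pics/top0.png"),6); gw=cv2.cvtColor(cv2.imread("pics/w1.png"),6)
ct=camera_model("top"); cw=pickle.load(open("pics/w1.pkl","rb"))
T=np.array([refine(gt,u,5)[0] for u in np.r_[topL,topR]]); W=np.array([refine(gw,u,11)[0] for u in np.r_[wL,wR]])
print(np.c_[T-np.r_[topL,topR],W-np.r_[wL,wR]].round(1))
rt=ray(ct,T); rw=fray(cw,W)
for a,b in zip(rt,rw):
    o1,o2=np.array(ct["xyz"]),np.array(cw["xyz"])
    t=np.linalg.lstsq(np.c_[a,-b],o2-o1,rcond=None)[0]; p,q=o1+a*t[0],o2+b*t[1]
    print("tri",((p+q)/2).round(4),"gap mm",(np.linalg.norm(p-q)*1e3).round(1))
x=np.array([69,23,-23,-69.]); y=36-.0025*x**2
B=np.r_[np.c_[x,y],np.c_[x,-y]]/1e3
def pose(P):
    f=lambda v:((B@np.array([[np.cos(v[2]),np.sin(v[2])],[-np.sin(v[2]),np.cos(v[2])]])+v[:2])-P).ravel()
    r=least_squares(f,[.57,0,np.radians(206)],loss="soft_l1",f_scale=.002); return r.x,r.fun.reshape(-1,2)
zs=[.0785]*4+[.0740]*4
for n,c,r in(("top",ct,rt),("wrist",cw,rw)):
    P=np.array([onplane(c,r[i:i+1],zs[i])[0,:2] for i in range(8)])
    v,e=pose(P); print(n,v[:2].round(4),np.degrees(v[2]).round(2)); print((e*1e3).round(1).tolist())
    R=np.array([[np.cos(v[2]),np.sin(v[2])],[-np.sin(v[2]),np.cos(v[2])]]); print((B[:4]@R+v[:2]).round(4).tolist())
d=np.load("pics/w1.npy")
o=cv2.cvtColor(gw[120:230,215:425],8); o=cv2.resize(o,None,fx=3.5,fy=3.5)
for u in W: cv2.circle(o,tuple(((u-[215,120])*3.5).astype(int)),4,(0,0,255),1)
cv2.imwrite("pics/w1c.png",o)
E
python3 fit.py
```

```text
[[  0.    0.2  -0.2   0.3]
 [ -0.   -0.3  -3.9  -2.3]
 [  0.1  -0.6  -0.3  -0.6]
 [ -4.2   0.3 -10.6   3.5]
 [ -0.5  -0.2  -1.6  -0.1]
 [ -0.4  -0.3  -7.3   8.2]
 [ -0.8   0.1  -0.3  -1.1]
 [  3.6  -2.1   0.7   0.7]]
tri [ 0.5266 -0.0394  0.0804] gap mm 0.1
tri [ 0.5733 -0.0288  0.08  ] gap mm 0.8
tri [ 0.6147 -0.0094  0.0768] gap mm 0.5
tri [0.65   0.0252 0.0625] gap mm 13.5
tri [0.5063 0.0043 0.085 ] gap mm 2.4
tri [0.537  0.0278 0.1302] gap mm 13.4
tri [0.5846 0.0533 0.0718] gap mm 2.4
tri [0.6398 0.0587 0.0459] gap mm 9.2
top [0.5793 0.0124] 205.06
[[0.4, 0.8], [0.1, 0.4], [0.1, -0.0], [1.4, -10.9], [-0.8, 0.1], [0.2, -0.6], [0.7, -0.7], [-4.8, 11.0]]
[[0.527, -0.0386], [0.5732, -0.0287], [0.6148, -0.0092], [0.652, 0.0199]]
wrist [0.5778 0.0111] 206.25
[[-0.1, -1.2], [-1.4, -1.3], [-0.3, -0.5], [9.5, -0.1], [-0.5, -0.5], [2.6, 12.7], [-0.6, 0.3], [-1.1, 1.0]]
[[0.5266, -0.041], [0.5725, -0.0302], [0.6138, -0.0098], [0.6503, 0.02]]
```

View pics/w1c.png

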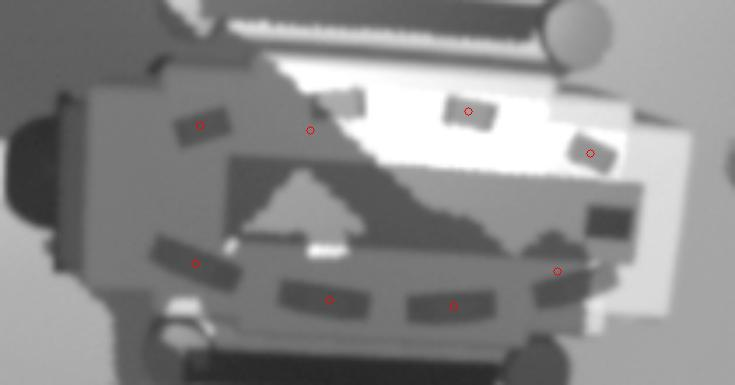

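The crop's circles are right except on clip 4, right clip 2 and slightly clip 2. True centres in the crop are clip 1 (196,263), clip 2 (324,299), clip 3 (451,307), clip 4 (573,285) and right clip 2 (341,104). I'll put those in and drop the bad top points.

```bash
sed -i 's/^rt=ray/for i,u in ((0,(196,263)),(1,(324,299)),(2,(451,307)),(3,(573,285)),(5,(341,104))): W[i]=(np.array(u)+.5)\/3.5-.5+[215,120]\nT[3]=topL[3]; T[7]=topR[3]\nrt=ray/' fit.py; python3 fit.py
```

```text
[[  0.    0.2  -0.2   0.3]
 [ -0.   -0.3  -3.9  -2.3]
 [  0.1  -0.6  -0.3  -0.6]
 [ -4.2   0.3 -10.6   3.5]
 [ -0.5  -0.2  -1.6  -0.1]
 [ -0.4  -0.3  -7.3   8.2]
 [ -0.8   0.1  -0.3  -1.1]
 [  3.6  -2.1   0.7   0.7]]
tri [ 0.5265 -0.0395  0.0775] gap mm 0.4
tri [ 0.5728 -0.0296  0.0747] gap mm 1.3
tri [ 0.6146 -0.0099  0.0741] gap mm 1.7
tri [0.652  0.0188 0.0695] gap mm 1.5
tri [0.5063 0.0043 0.085 ] gap mm 2.4
tri [0.5428 0.0336 0.0816] gap mm 1.9
tri [0.5846 0.0533 0.0718] gap mm 2.4
tri [0.6308 0.0624 0.0721] gap mm 0.2
top [0.579  0.0122] 205.06
[[0.1, 0.5], [-0.2, 0.2], [-0.2, -0.2], [0.5, 0.4], [-1.1, -0.1], [-0.1, -0.8], [0.4, -0.9], [0.6, 0.9]]
[[0.5267, -0.0388], [0.5728, -0.0289], [0.6145, -0.0094], [0.6517, 0.0196]]
wrist [0.5777 0.0112] 205.29
[[-0.6, -0.7], [0.2, -0.7], [0.6, -0.4], [2.4, 0.1], [-0.7, 0.9], [-1.2, 0.2], [0.0, 0.3], [-0.3, 0.2]]
[[0.5256, -0.04], [0.5718, -0.03], [0.6133, -0.0103], [0.6504, 0.0189]]
```

The two views agree within 1.5 mm. Clips 1 to 4 are at (526,-39), (572,-29.5), (614,-10) and (651,19) mm, with tangents of 5°, 19°, 32° and 45°. The fingertips should touch at a TCP z of about 98 mm, and clips are home at about 93.5 mm. Now descending above clip 1.

Emit:
drive_tool(
  moves=[
    [0,0,-3,0.5,-3,-26,0],
    [0,0,-3,0.5,-3,-26,0],
    [0,0,-3,0.5,-3,-26,0],
    [0,0,-3,0.5,-3,-26,0],
    [0,0,-3,0.5,-3,-26,0],
    [0,0,-3,0.5,-3,-26,0],
    [0,0,-3,0.5,-3,-26,0],
    [0,0,-3,0.5,-3,-26,0],
    [0,0,0,0,-1,-12,0],
    [0,0,0,0,0,0,0],
  ],
)

```text
time: 2.65
tcp_pos: [0.5236, -0.0346, 0.1108]
eef_rot: [[-0.088, 0.996, -0.005], [0.996, 0.088, 0.002], [0.002, -0.005, -1.0]]
ft_force: [-0.3, 0.0, -0.1]
width: 0.007
grip_force: 0.0
```

Emit:
drive_tool(
  moves=[
    [0,0,0,0,0,-6,0],
    [0,0,0,0,0,0,0],
    [0,0,0,0,0,0,0],
  ],
)

```text
time: 2.9
tcp_pos: [0.5256, -0.0355, 0.1082]
eef_rot: [[-0.088, 0.996, 0.001], [0.996, 0.088, -0.0], [-0.0, 0.001, -1.0]]
ft_force: [-0.2, -0.5, 0.8]
width: 0.01
grip_force: 0.0
```

Run:
```python
from h import *
s=sense();print(s["time"],s["tcp_pos"],s["ft_force"],s["torque"])
c=camera_model("wrist");p,d=grab_frame("wrist")
cv2.imwrite("pics/w2.png",cv2.convertScaleAbs(p,alpha=1.8))
```

```text
2.9 [ 0.52559186 -0.0354768   0.10823275] [-0.2419075  -0.51188458  0.83586277] [-0.09727317  0.08121671 -0.00759786]
```

View pics/w2.png

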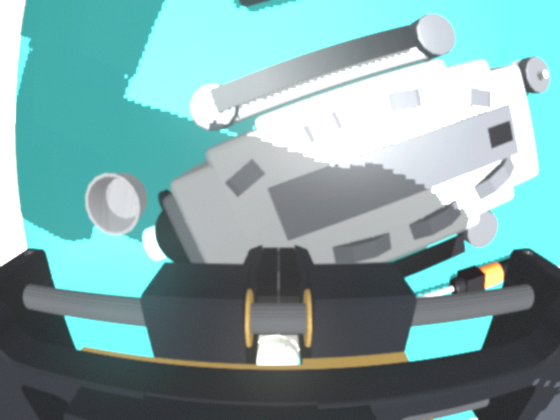

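The wrist view shows clip 1 hidden under the fingers, clips 2 to 4 at (362,248), (435,220) and (495,180), and the fingertips clear of the cleaner. The move lost about 4 mm in y, so I'll correct that and come down.

Emit:
drive_tool(
  moves=[
    [0,0,0,0.5,-4,0,0],
    [0,0,0,0,0,-3,0],
    [0,0,0,0,0,-3,0],
    [0,0,0,0,0,0,0],
    [0,0,0,0,0,0,0],
  ],
)

```text
time: 3.37
tcp_pos: [0.5257, -0.0398, 0.1012]
eef_rot: [[-0.087, 0.996, -0.0], [0.996, 0.087, 0.0], [0.0, -0.0, -1.0]]
ft_force: [-0.2, -0.4, 1.2]
width: 0.007
grip_force: 0.0
```

Emit:
drive_tool(
  moves=[
    [0,0,0,0,0,-1,0],
    [0,0,0,0,0,-1,0],
    [0,0,0,0,0,-1,0],
    [0,0,0,0,0,0,0],
  ],
)

```text
time: 3.7
tcp_pos: [0.5257, -0.0398, 0.0982]
eef_rot: [[-0.087, 0.996, -0.0], [0.996, 0.087, 0.0], [0.0, -0.0, -1.0]]
ft_force: [-0.9, 0.6, -0.0]
width: 0.008
grip_force: 0.0
```

Emit:
drive_tool(
  moves=[
    [0,0,0,0,0,-1,0],
    [0,0,0,0,0,-1,0],
    [0,0,0,0,0,0,0],
  ],
)

```text
time: 3.95
tcp_pos: [0.5259, -0.0398, 0.0964]
eef_rot: [[-0.087, 0.996, 0.0], [0.996, 0.087, -0.0], [-0.0, 0.0, -1.0]]
ft_force: [0.0, -0.6, -0.3]
width: 0.003
grip_force: 0.1
```

Emit:
drive_tool(
  moves=[
    [0,0,0,0,0,-1,0],
    [0,0,0,0,0,-0.5,0],
    [0,0,0,0,0,0,0],
  ],
)

```text
time: 4.2
tcp_pos: [0.5259, -0.0398, 0.0949]
eef_rot: [[-0.087, 0.996, 0.0], [0.996, 0.087, -0.0], [-0.0, 0.0, -1.0]]
ft_force: [0.4, -0.2, 1.0]
width: 0.006
grip_force: 0.5
```

Emit:
drive_tool(
  moves=[
    [0,0,0,0,0,-0.5,0],
    [0,0,0,0,0,-0.2,0],
    [0,0,0,0,0,0,0],
  ],
)

```text
time: 4.45
tcp_pos: [0.5259, -0.0398, 0.0942]
eef_rot: [[-0.087, 0.996, 0.0], [0.996, 0.087, -0.0], [-0.0, 0.0, -1.0]]
ft_force: [-0.5, 1.0, 1.8]
width: 0.009
grip_force: 0.9
```

Emit:
drive_tool(
  moves=[
    [0,0,0,0,0,-0.5,0],
    [0,0,0,0,0,0,0],
  ],
)

```text
time: 4.62
tcp_pos: [0.5259, -0.0398, 0.0937]
eef_rot: [[-0.087, 0.996, 0.0], [0.996, 0.087, -0.0], [-0.0, 0.0, -1.0]]
ft_force: [0.3, -0.0, 1.5]
width: 0.007
grip_force: 0.8
```

Emit:
drive_tool(
  moves=[
    [0,0,0,0,0,-0.5,0],
    [0,0,0,0,0,0,0],
  ],
)

```text
time: 4.78
tcp_pos: [0.5259, -0.0398, 0.0935]
eef_rot: [[-0.087, 0.996, 0.0], [0.996, 0.087, -0.0], [-0.0, 0.0, -1.0]]
ft_force: [-0.5, 0.7, 5.1]
width: 0.002
grip_force: 2.8
```

Emit:
drive_tool(
  moves=[
    [0,0,0,0,0,-0.5,0],
    [0,0,0,0,0,0,0],
  ],
)

```text
time: 4.95
tcp_pos: [0.5259, -0.0398, 0.0935]
eef_rot: [[-0.087, 0.996, 0.0], [0.996, 0.087, -0.0], [-0.0, 0.0, -1.0]]
ft_force: [-2.9, 1.3, 10.0]
width: 0.004
grip_force: 5.0
```

Clip 1 hit its stop at z = 93.5 mm, as predicted, with about 10 N. Rising 10 mm and following the row to clip 2.

Emit:
drive_tool(
  moves=[
    [0,0,0,0,0,6,0],
    [0,0,0,0,0,5,0],
    [0,0,3,11.6,2.5,0,0],
    [0,0,3.5,11.6,2.6,0,0],
    [0,0,3.5,11.6,2.6,0,0],
    [0,0,3,11.7,2.6,0,0],
    [0,0,0,0,0,-3,0],
    [0,0,0,0,0,0,0],
    [0,0,0,0,0,0,0],
  ],
)

```text
time: 5.7
tcp_pos: [0.5716, -0.0295, 0.1003]
eef_rot: [[-0.307, 0.952, -0.001], [0.952, 0.307, 0.0], [0.001, -0.001, -1.0]]
ft_force: [0.4, -0.1, -0.2]
width: 0.008
grip_force: 0.0
```

Emit:
drive_tool(
  moves=[
    [0,0,0,0.5,0,-1,0],
    [0,0,0,0,0,-1,0],
    [0,0,0,0,0,-1,0],
    [0,0,0,0,0,-1,0],
    [0,0,0,0,0,-1,0],
    [0,0,0,0,0,-1,0],
    [0,0,0,0,0,-0.5,0],
    [0,0,0,0,0,0,0],
  ],
)

```text
time: 6.37
tcp_pos: [0.5728, -0.0295, 0.0941]
eef_rot: [[-0.309, 0.951, -0.0], [0.951, 0.309, -0.0], [0.0, -0.0, -1.0]]
ft_force: [0.1, -0.4, 0.3]
width: 0.0
grip_force: 0.1
```

Emit:
drive_tool(
  moves=[
    [0,0,0,0,0,-0.5,0],
    [0,0,0,0,0,0,0],
  ],
)

```text
time: 6.53
tcp_pos: [0.5729, -0.0295, 0.0937]
eef_rot: [[-0.309, 0.951, 0.0], [0.951, 0.309, -0.0], [-0.0, 0.0, -1.0]]
ft_force: [-0.1, -0.2, 0.8]
width: 0.008
grip_force: 0.6
```

Emit:
drive_tool(
  moves=[
    [0,0,0,0,0,-0.5,0],
    [0,0,0,0,0,0,0],
  ],
)

```text
time: 6.7
tcp_pos: [0.5729, -0.0295, 0.0936]
eef_rot: [[-0.309, 0.951, 0.0], [0.951, 0.309, -0.0], [-0.0, 0.0, -1.0]]
ft_force: [-2.3, -0.8, 5.1]
width: 0.001
grip_force: 2.5
```

Emit:
drive_tool(
  moves=[
    [0,0,0,0,0,-0.5,0],
    [0,0,0,0,0,0,0],
  ],
)

```text
time: 6.87
tcp_pos: [0.5729, -0.0295, 0.0935]
eef_rot: [[-0.309, 0.951, 0.0], [0.951, 0.309, -0.0], [-0.0, 0.0, -1.0]]
ft_force: [-3.2, 0.2, 9.5]
width: 0.009
grip_force: 4.4
```

Clip 2 is firm at 93.5 mm. On to clip 3.

Emit:
drive_tool(
  moves=[
    [0,0,0,0,0,6,0],
    [0,0,0,0,0,5,0],
    [0,0,3,10.5,4.9,0,0],
    [0,0,3.5,10.5,4.9,0,0],
    [0,0,3.5,10.5,4.9,0,0],
    [0,0,3,10.5,4.9,0,0],
    [0,0,0,0,0,-3,0],
    [0,0,0,0,0,0,0],
    [0,0,0,0,0,0,0],
  ],
)

```text
time: 7.62
tcp_pos: [0.6143, -0.01, 0.1004]
eef_rot: [[-0.513, 0.858, -0.001], [0.858, 0.513, 0.0], [0.001, -0.001, -1.0]]
ft_force: [-0.6, 0.3, 1.0]
width: 0.003
grip_force: 0.0
```

Emit:
drive_tool(
  moves=[
    [0,0,0,0,0,-1,0],
    [0,0,0,0,0,-1,0],
    [0,0,0,0,0,-1,0],
    [0,0,0,0,0,-1,0],
    [0,0,0,0,0,-1,0],
    [0,0,0,0,0,-1,0],
    [0,0,0,0,0,-0.5,0],
    [0,0,0,0,0,-0.5,0],
    [0,0,0,0,0,0,0],
  ],
)

```text
time: 8.37
tcp_pos: [0.6149, -0.01, 0.0937]
eef_rot: [[-0.515, 0.857, 0.0], [0.857, 0.515, -0.0], [-0.0, 0.0, -1.0]]
ft_force: [-0.5, -0.2, 0.0]
width: 0.005
grip_force: 0.5
```

Emit:
drive_tool(
  moves=[
    [0,0,0,0,0,-0.5,0],
    [0,0,0,0,0,0,0],
  ],
)

```text
time: 8.53
tcp_pos: [0.6149, -0.0099, 0.0936]
eef_rot: [[-0.515, 0.857, 0.0], [0.857, 0.515, -0.0], [-0.0, 0.0, -1.0]]
ft_force: [-2.9, -1.6, 5.4]
width: 0.004
grip_force: 2.4
```

Emit:
drive_tool(
  moves=[
    [0,0,0,0,0,-0.5,0],
    [0,0,0,0,0,0,0],
  ],
)

```text
time: 8.7
tcp_pos: [0.6149, -0.01, 0.0935]
eef_rot: [[-0.515, 0.857, 0.0], [0.857, 0.515, -0.0], [-0.0, 0.0, -1.0]]
ft_force: [-3.1, -0.2, 7.6]
width: 0.001
grip_force: 4.1
```

Emit:
drive_tool(
  moves=[
    [0,0,0,0,0,6,0],
    [0,0,0,0,0,5,0],
    [0,0,3,9.2,7.3,0,0],
    [0,0,3.5,9.2,7.3,0,0],
    [0,0,3.5,9.2,7.3,0,0],
    [0,0,3,9.2,7.3,0,0],
    [0,0,0,0,0,-3,0],
    [0,0,0,0,0,0,0],
    [0,0,0,0,0,0,0],
  ],
)

```text
time: 9.45
tcp_pos: [0.6511, 0.019, 0.1004]
eef_rot: [[-0.693, 0.721, -0.001], [0.721, 0.693, 0.0], [0.001, -0.001, -1.0]]
ft_force: [0.2, -0.4, 0.5]
width: 0.002
grip_force: 0.0
```

Emit:
drive_tool(
  moves=[
    [0,0,0,0,0,-1,0],
    [0,0,0,0,0,-1,0],
    [0,0,0,0,0,-1,0],
    [0,0,0,0,0,-1,0],
    [0,0,0,0,0,-1,0],
    [0,0,0,0,0,-1,0],
    [0,0,0,0,0,-0.5,0],
    [0,0,0,0,0,-0.5,0],
    [0,0,0,0,0,0,0],
  ],
)

```text
time: 10.2
tcp_pos: [0.6517, 0.0192, 0.0937]
eef_rot: [[-0.694, 0.72, 0.0], [0.72, 0.694, -0.0], [-0.0, 0.0, -1.0]]
ft_force: [-0.0, -0.9, 1.8]
width: 0.005
grip_force: 0.6
```

Emit:
drive_tool(
  moves=[
    [0,0,0,0,0,-0.5,0],
    [0,0,0,0,0,0,0],
  ],
)

```text
time: 10.37
tcp_pos: [0.6517, 0.0192, 0.0936]
eef_rot: [[-0.694, 0.72, 0.0], [0.72, 0.694, -0.0], [-0.0, 0.0, -1.0]]
ft_force: [-2.0, -1.6, 5.2]
width: 0.002
grip_force: 2.3
```

All four clips stopped at the same height. One last press on clip 4, then back off and inspect.

Emit:
drive_tool(
  moves=[
    [0,0,0,0,0,-0.5,0],
    [0,0,0,0,0,0,0],
  ],
)

```text
time: 10.53
tcp_pos: [0.6518, 0.0192, 0.0936]
eef_rot: [[-0.694, 0.72, 0.001], [0.72, 0.694, -0.0], [-0.001, 0.0, -1.0]]
ft_force: [-4.5, -1.7, 6.8]
width: 0.005
grip_force: 4.0
```

Emit:
drive_tool(
  moves=[
    [0,0,0,0,0,6,0],
    [0,0,0,0,0,15,0],
    [0,0,0,-5,0,25,0],
    [0,0,0,-15,0,25,0],
    [0,0,-3,-15,-5,25,0],
    [0,0,-3,-15,-5,25,0],
    [0,0,-3,-15,-5,25,0],
    [0,0,-3,-15,-5,25,0],
    [0,0,-3,-15,-5,25,0],
    [0,0,0,0,0,0,0],
  ],
)

```text
time: 11.37
tcp_pos: [0.5563, -0.0062, 0.2941]
eef_rot: [[-0.482, 0.876, 0.008], [0.876, 0.482, -0.002], [-0.005, 0.006, -1.0]]
ft_force: [-0.0, 0.2, 0.6]
width: 0.009
grip_force: 0.0
```

Run:
```python
from h import *
s=sense();print(s["time"],s["tcp_pos"],s["ft_force"])
c=camera_model("wrist");p,d=grab_frame("wrist")
cv2.imwrite("pics/w3.png",cv2.convertScaleAbs(p,alpha=1.5))
print([onplane(c,fray(c,[[u,v]]),.074)[0].round(3) for u,v in [(280,200)]])
o=cv2.imread("pics/scene0.png");p,d=grab_frame("scene");cv2.imwrite("pics/s3.png",p)
q=np.hstack([cv2.resize(i[150:275,205:315],(400,455),interpolation=cv2.INTER_CUBIC) for i in(o,p)])
cv2.imwrite("pics/s3c.png",q)
```

```text
11.3667 [ 0.55629829 -0.00617256  0.2940776 ] [-0.02759639  0.23356102  0.64512763]
[array([ 0.57 , -0.024,  0.074])]
```

View pics/w3.png

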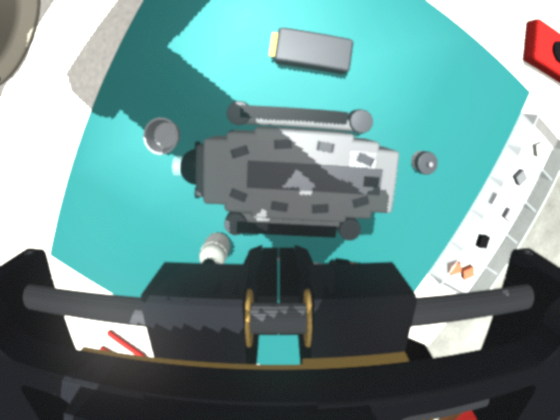

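View pics/s3c.png

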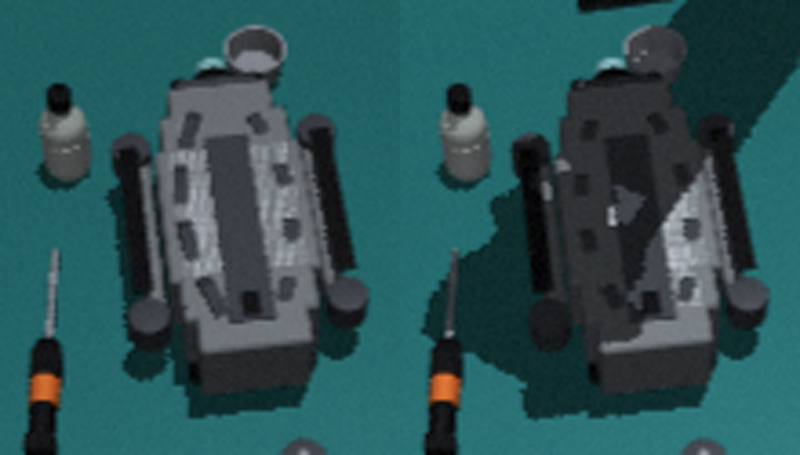

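The wrist view shows the left row at (238,195), (280,206), (320,208) and (360,202), now as short as the home row opposite. The before/after scene crops show all four clips shortened, and the drone and its neighbours haven't moved.

```bash
python3 -c "
from plant import *
print(job_done())"
```

```text
the job is handed in; nothing more can be done
None
```

I pressed all four clips home in one pass from nose to tail, with about 10 N at most measured at the wrist; the drone and the other items look unmoved in the camera views, and the job is handed in.

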